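Load the slide tray into the slide scanner

ROBOT

A 6-joint arm with a two-finger parallel gripper is mounted at the origin on the work surface. World frame = base frame: x ahead of the robot, y to its left, z up, the work surface at z = 0. Lengths are in m, angles in degrees, forces in N, time in s.
With the tool pointing down it reaches from about 0.4 to 0.825 m from the base axis. Payload 7 kg.
Tool frame: the origin (TCP) lies at the very end of the fingers, on their centre line; the grasp point (between the pads) lies 19 mm behind it (r.grasp_offset is the z of the grasp point in the tool frame, in m); z points along the fingers, y is the direction in which the jaws open and shut (so a half turn about z gives the same grasp; the last joint's range is limited). The gripper opens to 88 mm and grips with 3 to 60 N. Pads are 19 mm wide; open, the fingers measure 130 mm over their backs; the gripper's body (78 mm by 193 mm) begins 47 mm behind the grasp point.
Start: joints at [89.96, 20.546, 0.682, 0, -70.136, -16.507], TCP at [0.192, 0.647, 0.227] pointing down, gripper open.
Joint ranges: [-176.03, 176.03], [-82.01, 121.73], [-58.28, 71.71], [-173.87, 95.51], [-174.79, -0.11], [-173.66, 173.66]. Speed limits (degrees/s): [136.94, 136.94, 172.46, 180, 180, 180].

INTERFACE

Orientations are given as [roll, pitch, yaw] about the fixed x, y, z axes, in that order (R = Rz(yaw) Ry(pitch) Rx(roll)).
In Python, from plant import r, capture, calibration, order gives the robot as it stands.
- The arm moves only by the tool servo_tool, never from a script. Its arguments are lists of equal length, an entry for each row: "grip": the closure, from -1 (fully open) to 1 (shut), so that 0 is half open; "translation": the shift along the tool's x, y, z in m, a list of three; "turn": the turn about the tool's z in rad. A call has 1 to 10 rows; each row is the pose to reach, as a shift and turn from the pose commanded when the call began, along the tool's axes at that moment; what a row does not reach only later rows make up. A row lasts 1/12 s, in which the tool goes at most 41.7 mm and 7.16 degrees, less where a joint would pass 70% of its speed; a pose out of reach is approached as far as the arm can. A call with a gripper value outside its range is refused whole. The fingers move at their own pace and stop on an object; "newtons" is the grip in N (left out, the last holds). Time passes only in rows, so rows that repeat a pose let the fingers close. It gives the time, the measured TCP pose, the force and the opening at its end, in the units of the state.
- r.get_state(): the state, without advancing time (a new reading comes with each control period).
- capture(name): name is "scene" or "top" or "wrist"; returns (picture, depth): 420x560x3 uint8, blue, green, red; 420x560 float32, m along the optical axis (not along the pixel's ray), 0 where there is no reading.
- calibration(name): a dict with "fx", "fy", "cx", "cy" (pixels), "view" (4x4, takes a point from world to camera coordinates). Camera axes: x right, y up, looking along -z (the intrinsics and any distortion apply to the point x, -y, -z); pixel columns grow to the right and rows downward; lengths in m; the calibration is good to about 2 mm. A picture is of the moment at which its call begins: read the wrist's pose just before it. calibration takes no time and is no camera call; for the wrist camera it gives the pose at the moment of the call.
- order.close_job(): hands the job in, once; it reports no verdict.
The state is a dict: "time_s": time; "joints": joint angles; "qd": joint speeds; "joint_torque": joint torques, N m; "tcp_pos": TCP position; "eef_rot": TCP orientation; "contact_force": force on the tool from outside, world axes, zero at the start; "moment": the same for the moment, N m; "gripper_width": finger opening in m.
Only numpy, scipy, OpenCV 4.12 (cv2) and the standard library are available. Lean on these libraries where they do the work, as an engineer would, in place of code of your own. Each camera call takes 0.05 s, during which the arm holds its last target.

TASK

Pick up the orange slide tray by its black handle and slide it gently into the scanner's bay, feeling along the left guide wall because the bay inside is not exactly centred, until it is fully home against the stop. Then let go of it and swing the blue locking lever over, away from the robot, to lock the bay. Never force the tray (20 N is too much) and leave the other things on the bench where they are.

Things in the scene. Friction and masses are not known exactly. Their poses are not given: they have to be found in the camera images.
- tray: Orange slide tray, about 0.16 kg, flat on the bench left or right of the scanner's lane. Origin under the middle of the pan; x runs from handle to the end that goes in first, z up. Pan x -48 to 48, 84 wide in y, 14 high, with three glass slides fixed in it. Front plate x -54 to -48, 120 wide, 34 high.
- handle (a point): Grip point on the tray's handle, at tray x=-84, y=0, z=30 mm. The handle is an upright black fin along tray x, from x=-110 to -54, 12 mm thick in y, top 46 mm above the tray's underside. Pinch it across y from above.
- scanner: White slide scanner fixed to the bench, bay mouth towards the robot. Origin at bench level in the plane of the front face under the mouth's middle; x points into the machine, y left, z up. Front deck 140 deep, 360 wide, top at z=57 mm, a blue line along y=0 on it; behind it a housing up to z=115. Tray is home with its origin at scanner x=46.5 mm, y as the bay has it.
- mouth (a point): Middle of the mouth's lower edge (scanner 0, 0, 25 mm), axes as the scanner. Mouth 128 wide (y -64 to 64), from the bay floor z=25 to the roof z=49 mm. An unseen bay 86 mm wide (tray pan 84) lies parallel to x inside; its middle is anywhere from 12 mm right to 12 mm left of y=0, new each time and not measurable from outside. Find it by touch.
- guide (a point): Nominal front end of the bay's left guide wall face (scanner 3, 43, 37 mm); the true wall is up to 12 mm to either side in y. It runs straight to the end of the bay. The right wall, 86 mm from it, begins only 40 mm inside. Both have square ends that jam a badly placed tray. A tray axis 13 to 20 mm right of y=0 clears both while less than 38 mm in; then move left to touch the wall, and slide along it.
- stop (a point): Middle of the bay's firm end stop (scanner 94.5, 0, 37 mm). Home: the pan's leading end touches it, front plate then 1.5 mm from the scanner's face. No spring or catch: a tray left there stays.
- lock (a joint): Angle (rad) of the blue-tipped locking lever on the right of the deck: 0 leaning 0.5 rad towards the robot (start), 0.5 upright, 1.0 leaning away (locked). Stays where it is left; about 1 N at the tip moves it.
- lock_tip (a point): Centre of the lever's blue ball tip, 26 mm across, 70 mm from the hinge. The hinge axis is along scanner y through scanner x=45, y=-135, z=79 mm, so with the lever open the tip is at x=11, z=140, and locked at x=79, z=140 mm. The lever's block is 70 x 50 mm, up to z=82.
- slide_box: Blue slide storage box, 100 x 85 x 34 mm, loose bystander beside the lane on the other side from the tray; origin under its middle. Leave alone.
- oil: Small amber bottle, 32 mm across, 65 high, bystander. Leave alone.
- beaker: Glass beaker, 68 mm across, 85 high, bystander. Leave alone.
- dish: Clear round dish, 90 mm across, 14 high, bystander. Leave alone.
- jar: White jar, 60 mm across, 80 high, bystander. Leave alone.
Things that resemble listed ones, but are neither listed nor needed, are in the scene too. Of the things that look like the tray, the smallest one is meant.

How it is judged (in metres and radians):
On the way, in this order (a step that is already met when the one before it is completed fails the run):
1. the tray is lifted clear of the bench in the gripper (height (world z) of tray above 0.015 m and contact force between the fingers and tray above 1 N), for 0.2 s.
2. the tray is home in the bay (within 4 mm of the stop), with the lever still open (x of tray in the frame of scanner above 0.0425 m and z of tray in the frame of scanner between 0.018 and 0.036 m and angle between the x axis of tray and the x axis of scanner, either way round below 0.06 rad and value of joint lock below 0.4 rad), for 0.2 s.
3. the locking lever is swung over (beyond 0.8 rad) with the tray released and still home (x of tray in the frame of scanner above 0.0425 m and z of tray in the frame of scanner between 0.018 and 0.036 m and angle between the x axis of tray and the x axis of scanner, either way round below 0.06 rad and value of joint lock above 0.8 rad and contact force between the fingers and tray below 0.1 N), for 0.2 s.
At the end, for the whole second after the job is handed in: The tray lies level and at rest in the bay, its origin within 4 mm of the home depth (more than 42.5 mm inside the mouth plane), resting on the bay floor and in line with the scanner within 0.06 rad; the lever is beyond 0.8 rad; nothing is held (x of tray in the frame of scanner above 0.0425 m and z of tray in the frame of scanner between 0.018 and 0.036 m and angle between the x axis of tray and the x axis of scanner, either way round below 0.06 rad and value of joint lock above 0.8 rad and angle between tray's own z axis and vertical below 0.06 rad and linear speed of tray below 0.02 m/s and height (world z) of tray below 0.032 m); the robot touches nothing.
It fails at once if the tray is pressed against the scanner or its bay with more than 20 N (contact force between tray and scanner above 20 N).
It fails at once if a bystander is moved more than 20 mm (distance of any of slide_box, oil, beaker, dish, jar from where it was at the start of the episode above 0.02 m).
It also fails if it takes over 69 s, if anything falls off the work surface, if the arm or the gripper's body presses on something with over 40 N, if the wrist force passes 120 N, or if a joint passes its speed limit or range.

## Working session

There is one attempt and no reset: what is moved stays moved. The work goes in short steps, Python scripts to look and compute and a tool call to move; the robot and the scene stay as the last step left them, time stands still between calls to the robot, and variables do not carry over. Pictures are saved under pics/ and viewed, and the job is handed in when it is done.

Besides the shell and the picture viewer there is one more tool, called as name(argument=value, ...), one argument or row to a line, values as JSON. servo_tool: Moves the arm, as the interface text tells. Its arguments: {"type":"object","properties":{"grip":{"type":"array","items":{"type":"number"}},"translation":{"type":"array","items":{"type":"array","items":{"type":"number"}}},"turn":{"type":"array","items":{"type":"number"}},"newtons":{"type":"number"}},"required":["grip","translation","turn"]}

```bash
ls; mkdir -p pics; python3 - <<'E'
from plant import r,capture,calibration,order
import cv2,numpy as np
print(r.get_state())
for n in ("scene","top","wrist"):
    c=calibration(n); print(n,c)
    im,d=capture(n); cv2.imwrite(f"pics/{n}0.png",im); np.save(f"pics/{n}0.npy",d); np.save(f"pics/{n}0v.npy",c["view"])
E
```

```text
pics
{'time_s': 0.0, 'joints': array([ 8.99619105e+01,  2.05920303e+01,  6.33833499e-01, -1.89501572e-02,
       -7.01360519e+01, -1.65070543e+01]), 'qd': array([-0.01959027, -0.05934201, -0.0746507 , -0.0035242 ,  0.04403869,
        0.06395986]), 'joint_torque': array([ 1.37433013e-03, -5.82713664e+01,  2.93049073e+01,  6.99698567e+00,
        6.95427079e-03, -1.62337628e-04]), 'tcp_pos': array([0.19211227, 0.6465756 , 0.22562011]), 'eef_rot': array([ 1.79904574e+02, -9.70154140e-03, -1.65515894e+01]), 'contact_force': array([-0.18591159, -0.06979856,  0.14336437]), 'moment': array([ 0.04094516,  0.0606606 , -0.00717347]), 'gripper_width': 0.08741029253423864}
scene {'fx': 470.48253223430754, 'fy': 470.48253223430754, 'cx': 280.8976857980881, 'cy': 217.18756131974496, 'view': array([[-0.73288969,  0.68005362, -0.01999431,  0.34692041],
       [-0.47124061, -0.48621739,  0.73588378,  0.13558549],
       [ 0.49071885,  0.54874377,  0.6768126 , -1.95113831],
       [ 0.        ,  0.        ,  0.        ,  1.        ]])}
top {'fx': 469.9307007161911, 'fy': 469.9307007161911, 'cx': 285.8091020681937, 'cy': 205.2603004384958, 'view': array([[ 0.02736764, -0.99938471,  0.02193673, -0.01667238],
       [ 0.98910387,  0.03024865,  0.14407829, -0.49012833],
       [-0.1446532 ,  0.01775462,  0.98932312, -1.37519402],
       [ 0.        ,  0.        ,  0.        ,  1.        ]])}
wrist {'fx': 346.5346736499334, 'fy': 346.5346736499334, 'cx': 278.10572211023606, 'cy': 204.99040035037467, 'view': array([[-2.84897044e-01, -9.58557750e-01,  8.45348089e-04,
         6.74113129e-01],
       [ 9.17270822e-01, -2.72881805e-01, -2.90085779e-01,
         3.72186486e-02],
       [ 2.78294651e-01, -8.18691677e-02,  9.57000275e-01,
        -3.90769869e-01],
       [ 0.00000000e+00,  0.00000000e+00,  0.00000000e+00,
         1.00000000e+00]])}
```

View pics/scene0.png

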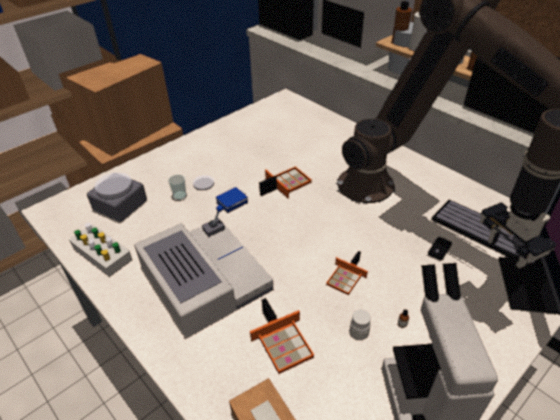

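View pics/top0.png

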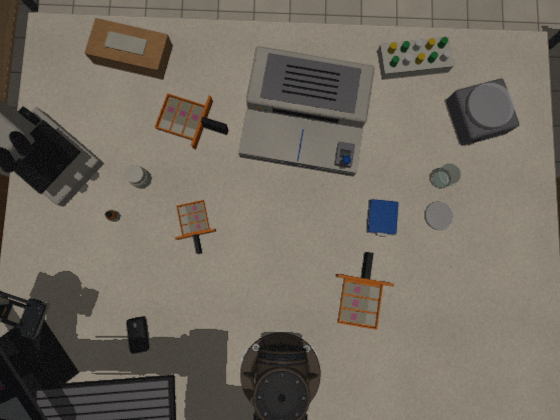

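View pics/wrist0.png

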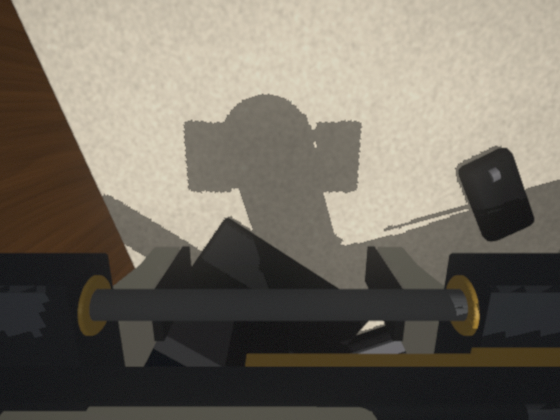

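```bash
cat > h.py <<'E'
import cv2,numpy as np
def ray(c,V,px):
    px=np.atleast_2d(np.array(px,float)); n=len(px)
    d=np.c_[(px[:,0]-c['cx'])/c['fx'],-(px[:,1]-c['cy'])/c['fy'],-np.ones(n)]
    R=V[:3,:3];t=V[:3,3]
    return -R.T@t, d@R
def onz(c,V,px,z):
    o,d=ray(c,V,px); return o+d*((z-o[2])/d[:,2])[:,None]
def proj(c,V,p):
    q=np.atleast_2d(p)@V[:3,:3].T+V[:3,3]
    return np.c_[c['cx']+c['fx']*q[:,0]/-q[:,2], c['cy']-c['fy']*q[:,1]/-q[:,2]]
E
python3 - <<'E'
from plant import calibration
from h import *
c=calibration("top")
print({k:c[k] for k in c if k not in('view',)})
im=cv2.imread("pics/top0.png")
a=cv2.resize(im[185:265,150:250],None,fx=8,fy=7.4,interpolation=cv2.INTER_CUBIC)
cv2.imwrite("pics/traycrop.png",cv2.resize(im[190:265,155:255],None,fx=8,fy=8,interpolation=cv2.INTER_CUBIC))
cv2.imwrite("pics/scancrop.png",cv2.resize(im[40:180,230:380],None,fx=4,fy=4,interpolation=cv2.INTER_CUBIC))
hsv=cv2.cvtColor(im,cv2.COLOR_BGR2HSV)
m=cv2.inRange(hsv,(5,150,90),(20,255,255))
n,l,s,ce=cv2.connectedComponentsWithStats(cv2.dilate(m,np.ones((3,3))))
for i in range(1,n):
    if s[i,4]>100:
        pts=np.argwhere(l==i)[:,::-1].astype(np.float32)
        print(s[i],ce[i],cv2.minAreaRect(pts))
E
```

```text
{'fx': 469.9307007161911, 'fy': 469.9307007161911, 'cx': 285.8091020681937, 'cy': 205.2603004384958}
[ 154   93   58   54 1004] [182.26394422 116.26992032] ((181.8905029296875, 113.55108642578125), (45.28095626831055, 54.76432418823242), 19.98310661315918)
[175 199  41  41 660] [193.13333333 219.9469697 ] ((191.76422119140625, 218.70785522460938), (35.04629135131836, 41.426666259765625), 77.6609115600586)
[ 337  273   58   57 1157] [361.21434745 298.88591184] ((361.729736328125, 302.12164306640625), (58.36164093017578, 50.30609130859375), 9.462321281433105)
```

View pics/traycrop.png

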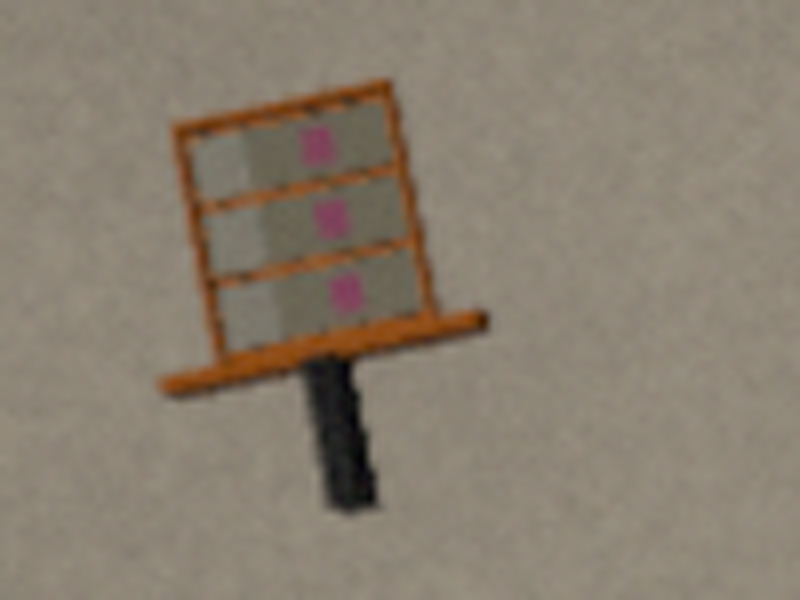

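View pics/scancrop.png

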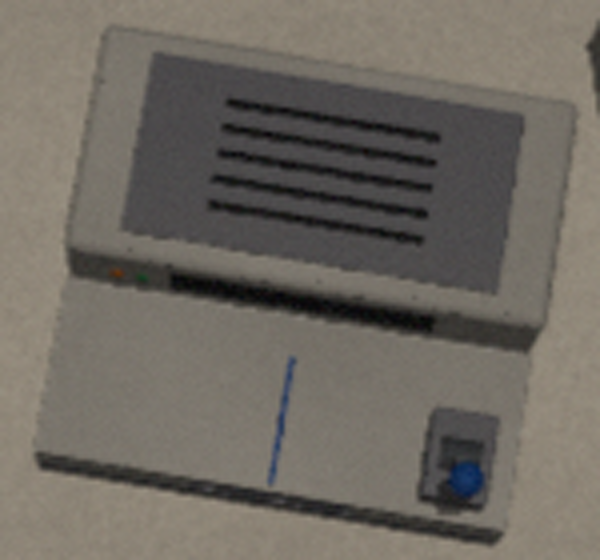

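```bash
python3 - <<'E'
from plant import calibration
from h import *
c=calibration("top");V=np.load("pics/top0v.npy")
T=lambda p,s,o:np.array(p,float)/s+o-0.5+0.5/s
tr=lambda p:T(p,8,[155,190]); sc=lambda p:T(p,4,[230,40])
np.set_printoptions(precision=4,suppress=True)
pan=onz(c,V,tr([[172,125],[391,80]]),.014)[:,:2]; pl=onz(c,V,tr([[160,380],[489,314]]),.034)[:,:2]
pl2=onz(c,V,tr([[163,395],[489,326]]),.034)[:,:2]
h=onz(c,V,tr([[328,358],[352,510]]),.046)[:,:2]
print("pan",pan,np.linalg.norm(pan[0]-pan[1])); print("plate",pl,np.linalg.norm(pl[0]-pl[1]));print(pl2);print("h",h,np.linalg.norm(h[0]-h[1]))
ang=lambda a,b:np.degrees(np.arctan2(*(b-a)[::-1]))
print("angles",ang(pan[1],pan[0])-90,ang(pl[1],pl[0])-90,ang(h[1],h[0]))
pm=pan.mean(0);
u=pm-h[1];print("axis",np.degrees(np.arctan2(u[1],u[0])),np.linalg.norm(u))
d=onz(c,V,sc([[38,455],[500,532]]),.057)[:,:2]; b=onz(c,V,sc([[271,485],[293,357]]),.057)[:,:2]
hb=onz(c,V,sc([[108,28],[575,100]]),.115)[:,:2]
hf=onz(c,V,sc([[68,245],[543,325]]),.115)[:,:2]
print("deck",d,np.linalg.norm(d[0]-d[1]),ang(d[1],d[0])-90); print("line",b,ang(b[0],b[1]),np.linalg.norm(b[0]-b[1]))
print("house",ang(hb[1],hb[0])-90,ang(hf[1],hf[0])-90,hb,hf,np.linalg.norm(hb[0]-hb[1]))
print("tip",onz(c,V,sc([[467,479]]),.14))
E
```

```text
pan [[0.4836 0.33  ]
 [0.5034 0.2482]] 0.08415191230034169
plate [[0.3854 0.3242]
 [0.4135 0.2041]] 0.12339394041890552
[[0.3799 0.3228]
 [0.409  0.2039]]
h [[0.3945 0.2607]
 [0.3391 0.2489]] 0.056572842046214177
angles 13.611762896697613 13.144135648218537 12.030823784622772
axis 14.576860098424186 0.15952101952528647
deck [[ 0.6401  0.1421]
 [ 0.5924 -0.2055]] 0.3509545743674536 -7.822587459430537
line [[ 0.6228 -0.0331]
 [ 0.7227 -0.0474]] -8.149992295696117 0.10090931260117048
house -7.111532399575012 -7.938611970747317 [[ 0.9527  0.0988]
 [ 0.9092 -0.2498]] [[ 0.7833  0.1218]
 [ 0.7347 -0.2264]] 0.3512791093662802
tip [[ 0.6114 -0.1681  0.14  ]]
```

```bash
cat >> h.py <<'E'
def Rm(e):
    from scipy.spatial.transform import Rotation as Ro
    return Ro.from_euler('xyz',e,degrees=True).as_matrix()
def togo(s,p,yaw):
    d=Rm(s['eef_rot']).T@(np.array(p)-s['tcp_pos'])
    t=-np.radians((yaw-s['eef_rot'][2]+180)%360-180)
    print("shift",d.round(4),"turn",round(float(t),4))
E
python3 - <<'E'
from plant import r
from h import *
s=r.get_state(); togo(s,[.364,.255,.18],13.7)
E
```

```text
shift [0.2763 0.3264 0.0463] turn -0.528
```

servo_tool(
  grip=[-1, -1, -1, -1, -1, -1, -1, -1, -1, -1],
  translation=[
    [0.02, 0.024, 0.003],
    [0.05, 0.06, 0.008],
    [0.08, 0.095, 0.013],
    [0.11, 0.13, 0.018],
    [0.14, 0.165, 0.023],
    [0.17, 0.2, 0.028],
    [0.2, 0.236, 0.033],
    [0.23, 0.272, 0.038],
    [0.255, 0.302, 0.043],
    [0.276, 0.326, 0.046],
  ],
  turn=[-0.05, -0.1, -0.15, -0.2, -0.26, -0.32, -0.38, -0.44, -0.49, -0.528],
  newtons=25,
)

```text
time_s: 0.98
tcp_pos: [0.3547, 0.275, 0.1829]
eef_rot: [-180.0, -0.0, 13.9]
contact_force: [1.9, 0.4, -0.5]
gripper_width: 0.0874
```

servo_tool(
  grip=[-1, -1],
  translation=[
    [0, 0, 0],
    [0, 0, 0],
  ],
  turn=[0, 0],
)

```text
time_s: 1.15
tcp_pos: [0.3551, 0.275, 0.183]
eef_rot: [-180.0, 0.0, 13.5]
contact_force: [-0.4, 0.5, 0.5]
gripper_width: 0.0879
```

```bash
python3 - <<'E'
from plant import r,capture,calibration
from h import *
s=r.get_state(); print(s['time_s'],s['tcp_pos'],s['eef_rot'],s['joints'])
c=calibration("wrist");V=c['view'];np.save("pics/w1v.npy",V)
im,d=capture("wrist"); cv2.imwrite("pics/w1.png",im);np.save("pics/w1d.npy",d)
E
```

```text
1.15 [0.35508974 0.27502304 0.1829972 ] [-1.79998163e+02  5.36249604e-03  1.35041046e+01] [ 6.30332590e+01  8.65587595e-01 -3.02070862e+01 -6.15505624e-03
 -5.89294092e+01  4.04740222e+01]
```

View pics/w1.png

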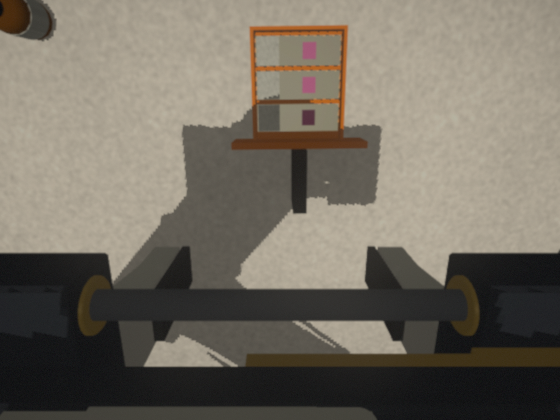

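```bash
python3 - <<'E'
from plant import calibration
from h import *
c=calibration("wrist");V=np.load("pics/w1v.npy")
im=cv2.imread("pics/w1.png")
cv2.imwrite("pics/w1c.png",cv2.resize(im[15:225,200:400],None,fx=3.5,fy=2.8,interpolation=cv2.INTER_CUBIC) if 0 else cv2.resize(im[20:220,220:380],None,fx=3,fy=3,interpolation=cv2.INTER_CUBIC))
print(proj(c,V,[[.355,.275,.183]]))
E
```

```text
[[278.53480489 261.7784324 ]]
```

View pics/w1c.png

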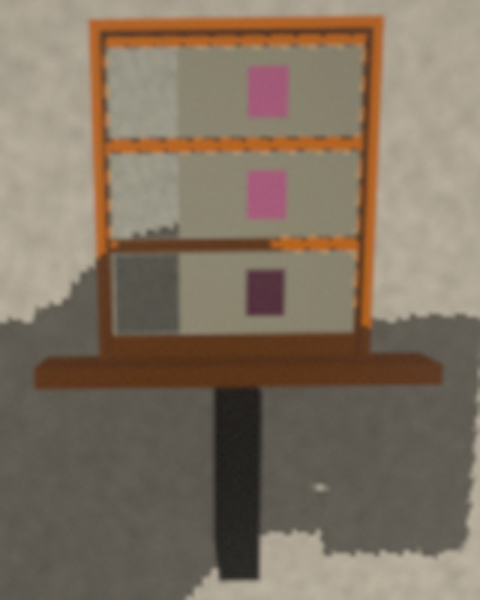

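```bash
python3 - <<'E'
from plant import calibration
from h import *
np.set_printoptions(precision=4,suppress=True)
c=calibration("wrist");V=np.load("pics/w1v.npy")
w=lambda p:np.array(p,float)/3+[220,20]-0.33
ang=lambda a,b:np.degrees(np.arctan2(*(b-a)[::-1]))
pan=onz(c,V,w([[90,22],[383,17]]),.014)[:,:2]
pl=onz(c,V,w([[35,387],[442,384]]),.034)[:,:2]
h=onz(c,V,w([[238,389],[239,578]]),.046)[:,:2]
for n,a in (("pan",pan),("pl",pl)): print(n,a,a.mean(0),np.linalg.norm(a[0]-a[1]),ang(a[1],a[0])-90)
print(h,np.linalg.norm(h[0]-h[1]),ang(h[1],h[0]))
u=pan.mean(0)-h[1];print(ang(h[1],pan.mean(0)),np.linalg.norm(u),u/np.linalg.norm(u)*.026+h[1])
u=pan.mean(0)-pl.mean(0);print(ang(pl.mean(0),pan.mean(0)),np.linalg.norm(u))
E
```

```text
pan [[0.483  0.331 ]
 [0.5037 0.2502]] [0.4933 0.2906] 0.08337832079326256 14.381277222218415
pl [[0.3809 0.324 ]
 [0.4098 0.2077]] [0.3954 0.2659] 0.11980324144043109 13.925722646864187
[[0.3958 0.2668]
 [0.3413 0.2524]] 0.0563009895389791 14.808186508851957
14.109719846892823 0.15673599137276453 [0.3665 0.2588]
14.179214765233622 0.10105161354467712
```

```bash
python3 - <<'E'
from plant import r
from h import *
s=r.get_state(); togo(s,[.3665,.2588,.012],14.1)
E
```

```text
shift [0.0069 0.02   0.1712] turn -0.0092
```

servo_tool(
  grip=[-1, -1, -1, -1, -1, -1, -1, -1, -1, -1],
  translation=[
    [0.003, 0.01, 0.02],
    [0.007, 0.02, 0.05],
    [0.007, 0.02, 0.08],
    [0.007, 0.02, 0.105],
    [0.007, 0.02, 0.125],
    [0.007, 0.02, 0.14],
    [0.007, 0.02, 0.155],
    [0.007, 0.02, 0.165],
    [0.007, 0.02, 0.171],
    [0.007, 0.02, 0.171],
  ],
  turn=[-0.009, -0.009, -0.009, -0.009, -0.009, -0.009, -0.009, -0.009, -0.009, -0.009],
)

```text
time_s: 2.03
tcp_pos: [0.3655, 0.2597, 0.0108]
eef_rot: [179.9, 0.1, 14.3]
contact_force: [-0.2, 0.7, 0.8]
gripper_width: 0.0873
```

servo_tool(
  grip=[0.5, 0.8, 1, 1, 1, 1, 1, 1],
  translation=[
    [0, 0, 0],
    [0, 0, 0],
    [0, 0, 0],
    [0, 0, 0],
    [0, 0, 0],
    [0, 0, 0],
    [0, 0, 0],
    [0, 0, 0],
  ],
  turn=[0, 0, 0, 0, 0, 0, 0, 0],
  newtons=25,
)

```text
time_s: 2.7
tcp_pos: [0.3662, 0.2593, 0.0121]
eef_rot: [-180.0, -0.0, 14.2]
contact_force: [0.5, 0.3, 0.0]
gripper_width: 0.0399
```

servo_tool(
  grip=[1, 1, 1, 1, 1, 1, 1, 1],
  translation=[
    [0, 0, 0],
    [0, 0, 0],
    [0, 0, 0],
    [0, 0, 0],
    [0, 0, 0],
    [0, 0, 0],
    [0, 0, 0],
    [0, 0, 0],
  ],
  turn=[0, 0, 0, 0, 0, 0, 0, 0],
)

```text
time_s: 3.37
tcp_pos: [0.3661, 0.2592, 0.012]
eef_rot: [180.0, 0.0, 14.2]
contact_force: [0.3, -0.2, 0.1]
gripper_width: 0.0121
```

servo_tool(
  grip=[1, 1, 1, 1, 1, 1, 1, 1, 1, 1],
  translation=[
    [0, 0, 0],
    [0, 0, 0],
    [0, 0, -0.003],
    [0, 0, -0.01],
    [0, 0, -0.02],
    [0, 0, -0.035],
    [0, 0, -0.05],
    [0, 0, -0.065],
    [0, 0, -0.075],
    [0, 0, -0.08],
  ],
  turn=[0, 0, 0, 0, 0, 0, 0, 0, 0, 0],
  newtons=40,
)

```text
time_s: 4.2
tcp_pos: [0.3665, 0.2599, 0.0939]
eef_rot: [-179.9, -0.1, 14.2]
contact_force: [1.0, -0.1, -1.5]
gripper_width: 0.0116
```

```bash
python3 - <<'E'
from plant import r,capture,calibration
from h import *
s=r.get_state(); print(s['time_s'],s['tcp_pos'],s['eef_rot'],s['contact_force'],s['moment'],s['gripper_width'])
c=calibration("wrist");V=c['view'];np.save("pics/w2v.npy",V)
im,d=capture("wrist"); cv2.imwrite("pics/w2.png",im);np.save("pics/w2d.npy",d)
a=np.radians(-7.9);o=np.array([.617,-.032])
Rs=np.array([[np.cos(a),-np.sin(a)],[np.sin(a),np.cos(a)]])
g=o+Rs@[-170,-16.][:0] if 0 else o+Rs@np.array([-.084-.09,-.016])
print(g); togo(s,[*g,.12],-7.9)
E
```

```text
4.2 [0.36650316 0.25985944 0.09393245] [-1.79897687e+02 -1.06900786e-01  1.42275155e+01] [ 1.02247672 -0.11756122 -1.45913777] [-0.00357938  0.03219446  0.021784  ] 0.011645413751587412
[ 0.44245224 -0.0239328 ]
shift [ 0.0039  0.2937 -0.0266] turn 0.3862
```

View pics/w2.png

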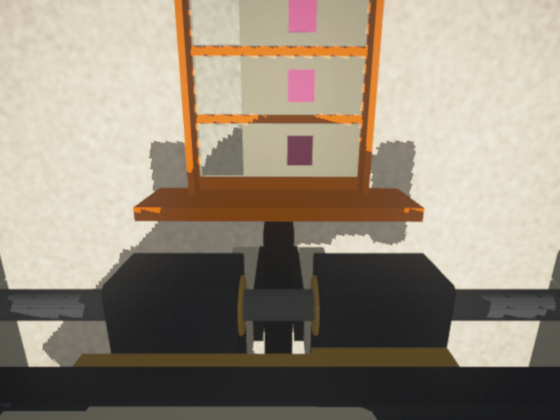

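```bash
python3 - <<'E'
from plant import calibration
from h import *
np.set_printoptions(precision=4,suppress=True)
c=calibration("wrist");V=np.load("pics/w2v.npy");d=np.load("pics/w2d.npy")
tcp=np.array([.3665,.2599,.0939]);R=Rm([-180,0,14.2])
def pt(px):
    o,q=ray(c,V,[px]); return R.T@(o+q[0]*d[px[1],px[0]]-tcp)
for px in [(182,20),(184,60),(187,100),(190,140),(372,20),(368,100),(363,150),(270,20),(270,80),(270,150),(278,205),(278,216),(160,216),(400,216),(278,230)]: print(px,pt(px))
# plate lower edge at z tool = -(.034-.012)
p=onz(c,V,[[135,220],[423,220],[278,221]],.0939-.012+.034)
print((p-tcp)@R)
E
```

```text
(182, 20) [ 0.1089 -0.0394 -0.0017]
(184, 60) [ 0.0938 -0.0398 -0.0017]
(187, 100) [ 0.0777 -0.0398 -0.0017]
(190, 140) [ 0.0607 -0.0393 -0.0032]
(372, 20) [0.1099 0.0392 0.0031]
(368, 100) [ 0.0778  0.039  -0.0007]
(363, 150) [0.0556 0.0392 0.0029]
(270, 20) [ 0.1104 -0.0037  0.0053]
(270, 80) [ 0.0863 -0.0039  0.0059]
(270, 150) [ 0.055  -0.0041  0.0065]
(278, 205) [ 0.0356 -0.0002 -0.0196]
(278, 216) [ 0.0315 -0.0002 -0.0218]
(160, 216) [ 0.0316 -0.0492 -0.0222]
(400, 216) [ 0.032   0.05   -0.0232]
(278, 230) [ 0.0295 -0.0002 -0.0329]
[[ 0.0297 -0.0599 -0.022 ]
 [ 0.0299  0.0602 -0.022 ]
 [ 0.0294 -0.0002 -0.022 ]]
```

```bash
python3 - <<'E'
from plant import calibration
from h import *
np.set_printoptions(precision=4,suppress=True)
for n in ("top","scene"):
    c=calibration(n);V=np.load(f"pics/{n}0v.npy");im=cv2.imread(f"pics/{n}0.png")
    hsv=cv2.cvtColor(im,cv2.COLOR_BGR2HSV)
    m=cv2.inRange(hsv,(100,110,40),(130,255,255))
    k,l,s,ce=cv2.connectedComponentsWithStats(m)
    for i in range(1,k):
        if s[i,4]<8: continue
        x,y=ce[i]
        if not((230<x<380 and 100<y<180) if n=="top" else (190<x<290 and 195<y<290)): continue
        p=np.argwhere(l==i)[:,::-1].astype(float)
        print(n,s[i],ce[i],"tip@.14",onz(c,V,[ce[i]],.14))
        if s[i,2]<9 and n=="top" or s[i,4]>25:
            b=hsv[...,1].astype(float); w=(b[l==i]-60)
            q=onz(c,V,p,.057)[:,:2]; mu=np.average(q,0,w);C=np.cov(q.T,aweights=w);e,U=np.linalg.eigh(C);u=U[:,1]*np.sign(U[0,1])
            print("  line mean",mu,"yaw",np.degrees(np.arctan2(u[1],u[0])),"len",np.ptp(q@u))
im=cv2.imread("pics/scene0.png");cv2.imwrite("pics/sc.png",cv2.resize(im[190:340,130:290],None,fx=4.5,fy=4,interpolation=cv2.INTER_CUBIC) if 0 else cv2.resize(im[190:340,130:290],None,fx=4,fy=4,interpolation=cv2.INTER_CUBIC))
E
```

```text
top [342 155   9   9  61] [346.2131 159.2459] tip@.14 [[ 0.6117 -0.1677  0.14  ]]
  line mean [ 0.6327 -0.1797] yaw -21.30483971982894 len 0.02647414512637125
scene [217 188  30  24 415] [230.2458 199.2506] tip@.14 [[ 0.5526 -0.1768  0.14  ]]
  line mean [ 0.4955 -0.2607] yaw 18.594233279143047 len 0.14163168086624228
```

View pics/sc.png

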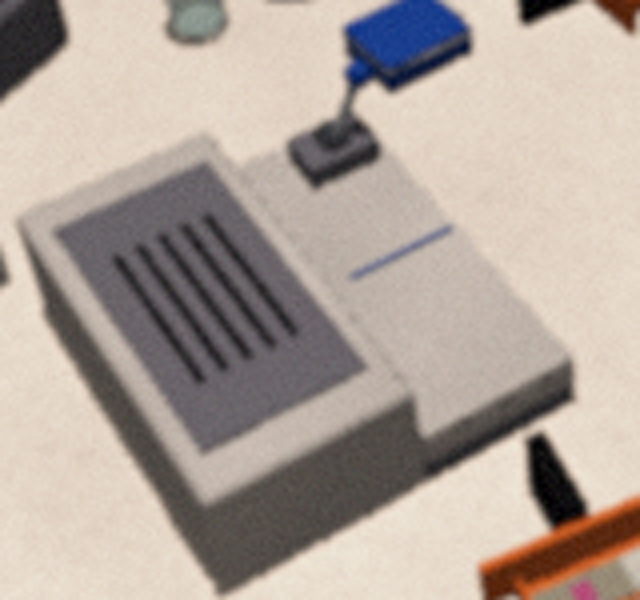

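```bash
python3 - <<'E'
from plant import calibration
from h import *
np.set_printoptions(precision=4,suppress=True)
res={}
for n,roi in (("top",(292,126,310,164)),("scene",(212,242,248,264))):
    c=calibration(n);V=np.load(f"pics/{n}0v.npy");im=cv2.imread(f"pics/{n}0.png").astype(float)
    x0,y0,x1,y1=roi; p=im[y0:y1,x0:x1]; f=p[...,0]-p[...,2]; f=f-np.median(f); f[f<12]=0
    yy,xx=np.nonzero(f); P=np.c_[xx+x0,yy+y0]; w=f[yy,xx]
    q=onz(c,V,P,.057)[:,:2]; mu=np.average(q,0,w);e,U=np.linalg.eigh(np.cov(q.T,aweights=w));u=U[:,1]*np.sign(U[0,1])
    t=(q-mu)@u
    print(n,len(w),mu,np.degrees(np.arctan2(u[1],u[0])),"len",np.percentile(t,[2,98]),"start",mu+u*t.min(),"end",mu+u*t.max(),"perp std",np.sqrt(e[0]))
# deck front edge in top: per-column gradient
c=calibration("top");V=np.load("pics/top0v.npy");g=cv2.cvtColor(cv2.imread("pics/top0.png"),cv2.COLOR_BGR2GRAY).astype(float)
P=[]
for x in range(245,352):
    yc=(455+(x-239.5)*4*77/462)/4+40
    ys=np.arange(int(yc)-5,int(yc)+6); col=g[ys,x]; d=-np.diff(col); i=d.argmax()
    P.append((x,ys[i]+.5,d[i]))
P=np.array(P); q=onz(c,V,P[:,:2],.057)[:,:2]
A=np.polyfit(q[:,1],q[:,0],1); r_=q[:,0]-np.polyval(A,q[:,1]); k=abs(r_)<.004; A=np.polyfit(q[k,1],q[k,0],1)
print("front edge x at y=-.033",np.polyval(A,-.033),"yaw",-np.degrees(np.arctan(A[0])),k.sum(),r_[k].std())
c=calibration("scene");V=np.load("pics/scene0v.npy")
print("tip scene",onz(c,V,[[130+358/4,190+73/4]],.14))
E
```

```text
top 84 [ 0.6723 -0.0392] -8.754660418346289 len [-0.0583  0.0485] start [ 0.6138 -0.0302] end [ 0.7225 -0.0469] perp std 0.002155862532614626
scene 86 [ 0.6736 -0.0391] -7.80670146793726 len [-0.0478  0.0469] start [ 0.6236 -0.0323] end [ 0.7226 -0.0458] perp std 0.0032429751307731583
front edge x at y=-.033 0.6180212772851511 yaw -7.98403795192881 107 0.0009043477854693673
tip scene [[ 0.61   -0.1648  0.14  ]]
```

```bash
cat >> h.py <<'E'
YAW=-7.9; O=np.array([.618,-.0316])
_a=np.radians(YAW); RS=np.array([[np.cos(_a),-np.sin(_a)],[np.sin(_a),np.cos(_a)]])
def s2w(x,y): return O+RS@np.array([x,y])
def w2s(p): return RS.T@(np.array(p[:2])-O)
def rep(s):
    q=w2s(s['tcp_pos']); f=s['contact_force']; fs=RS.T@f[:2]
    print("t",round(s['time_s'],2),"tray x,y mm",(q[0]+.084).round(4)*1000,(q[1]*1000).round(1),"z",(s['tcp_pos'][2]*1000).round(1),"rot",s['eef_rot'].round(2),"F scanner",fs.round(1),f[2].round(1),"M",s['moment'].round(2),"w",s['gripper_width'])
E
python3 - <<'E'
from plant import r
from h import *
s=r.get_state(); rep(s); togo(s,[*s2w(-.194,-.016),.095],YAW)
E
```

```text
t 4.25 tray x,y mm -205.1 254.3 z 94.1 rot [-1.7988e+02 -1.3000e-01  1.4230e+01] F scanner [0.1 0. ] -0.7 M [-0.03  0.01 -0.01] w 0.011571184421829172
shift [-0.0138  0.2862 -0.0016] turn 0.3863
```

servo_tool(
  grip=[1, 1, 1, 1, 1, 1, 1, 1, 1, 1],
  translation=[
    [0, 0.01, 0],
    [-0.002, 0.03, 0],
    [-0.004, 0.06, 0],
    [-0.006, 0.09, 0],
    [-0.008, 0.12, 0],
    [-0.01, 0.15, 0],
    [-0.012, 0.18, 0],
    [-0.013, 0.21, 0],
    [-0.014, 0.24, 0],
    [-0.014, 0.265, 0],
  ],
  turn=[0.02, 0.05, 0.09, 0.13, 0.17, 0.21, 0.26, 0.31, 0.35, 0.386],
)

```text
time_s: 5.08
tcp_pos: [0.4166, -0.0035, 0.0913]
eef_rot: [180.0, 0.1, -8.1]
contact_force: [0.7, -0.1, -1.9]
gripper_width: 0.0117
```

servo_tool(
  grip=[1, 1, 1],
  translation=[
    [0, 0, 0],
    [0, 0, 0],
    [0, 0, 0],
  ],
  turn=[0, 0, 0],
)

```text
time_s: 5.33
tcp_pos: [0.4171, -0.0015, 0.0915]
eef_rot: [180.0, 0.1, -8.0]
contact_force: [0.5, -0.8, -1.9]
gripper_width: 0.0119
```

```bash
python3 - <<'E'
from plant import r
from h import *
s=r.get_state(); rep(s); togo(s,[*s2w(-.194,-.016),.040],YAW)
E
```

```text
t 5.33 tray x,y mm -119.1 2.2 z 91.5 rot [ 1.7997e+02  6.0000e-02 -7.9600e+00] F scanner [ 0.6 -0.7] -1.9 M [0.03 0.11 0.05] w 0.011947247551890295
shift [0.0092 0.0181 0.0515] turn -0.0011
```

servo_tool(
  grip=[1, 1, 1, 1, 1, 1, 1],
  translation=[
    [0.004, 0.006, 0.012],
    [0.009, 0.014, 0.028],
    [0.009, 0.018, 0.04],
    [0.009, 0.018, 0.048],
    [0.009, 0.018, 0.0515],
    [0.009, 0.018, 0.0515],
    [0.009, 0.018, 0.0515],
  ],
  turn=[0, 0, 0, 0, 0, 0, 0],
)

```text
time_s: 5.92
tcp_pos: [0.4243, -0.0195, 0.0407]
eef_rot: [180.0, -0.0, -7.8]
contact_force: [-0.2, -0.8, -2.6]
gripper_width: 0.0117
```

servo_tool(
  grip=[1, 1, 1, 1, 1, 1, 1],
  translation=[
    [0.008, 0, 0],
    [0.02, 0, 0],
    [0.032, 0, 0],
    [0.042, 0, 0],
    [0.048, 0, 0],
    [0.05, 0, 0],
    [0.05, 0, 0],
  ],
  turn=[0, 0, 0, 0, 0, 0, 0],
)

```text
time_s: 6.5
tcp_pos: [0.474, -0.0271, 0.0405]
eef_rot: [-180.0, 0.0, -7.9]
contact_force: [-0.3, 0.0, -1.5]
gripper_width: 0.0119
```

```bash
python3 - <<'E'
from plant import r,capture,calibration
from h import *
s=r.get_state(); rep(s); togo(s,[*s2w(-.144,-.016),.040],YAW)
for n in("top","scene"):
    im,d=capture(n); cv2.imwrite(f"pics/{n}1.png",im)
    a,b,w,h=(225,90,150,110) if n=="top" else (180,190,170,125)
    cv2.imwrite(f"pics/{n}1c.png",cv2.resize(im[b:b+h,a:a+w],None,fx=4.5,fy=4.5,interpolation=cv2.INTER_CUBIC))
E
```

```text
t 6.5 tray x,y mm -59.3 -15.3 z 40.5 rot [-180.      0.     -7.92] F scanner [-0.3 -0. ] -1.5 M [0.05 0.12 0.02] w 0.01187239550484366
shift [-0.0007  0.0007  0.0005] turn -0.0004
```

View pics/top1c.png

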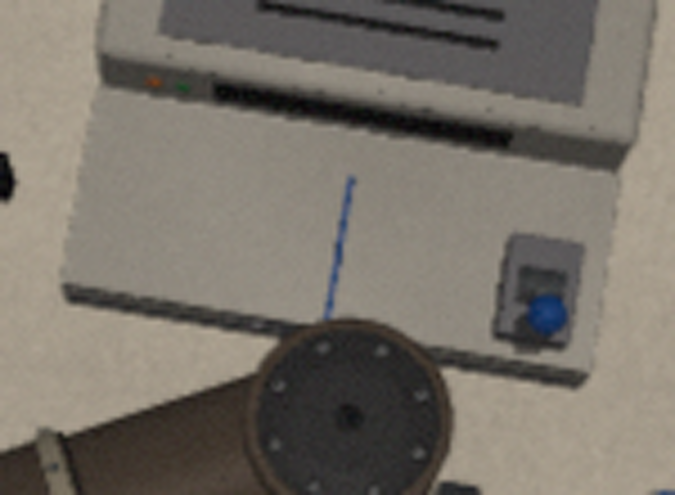

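View pics/scene1c.png

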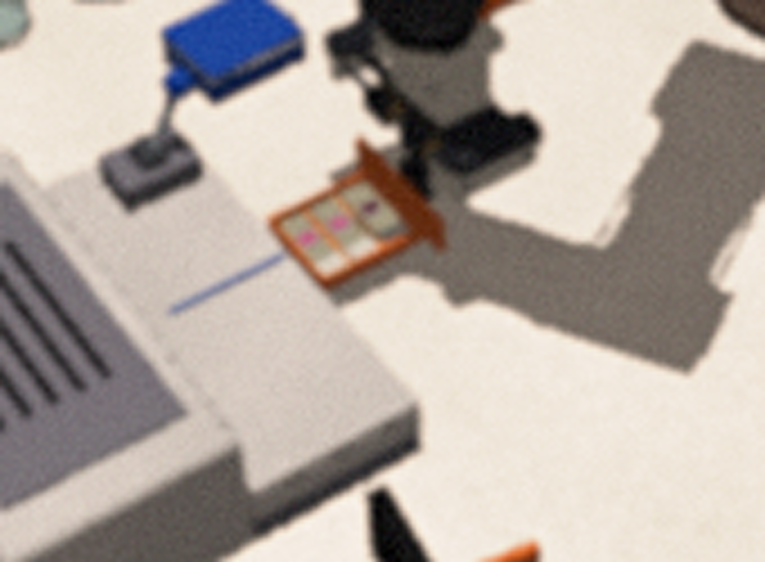

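```bash
python3 - <<'E'
from plant import calibration
from h import *
c=calibration("scene");V=c['view']
p=onz(c,V,np.array([[270,216],[327,288]])/4.5+[180,190]-.4,.0425)
for q in p: print(w2s(q)*1000)
p=onz(c,V,np.array([[283,257],[170,313]])/4.5+[180,190]-.4,.057)
for q in p: print(w2s(q)*1000)
E
```

```text
[-15.51402132 -55.02245324]
[-10.40027476  37.29321282]
[6.08461028 1.97095282]
[104.89946777   1.61743838]
```

servo_tool(
  grip=[1, 1, 1, 1, 1, 1, 1, 1],
  translation=[
    [0, 0.001, 0],
    [0.003, 0.002, 0],
    [0.006, 0.002, 0],
    [0.009, 0.002, 0],
    [0.012, 0.002, 0],
    [0.015, 0.002, 0],
    [0.017, 0.002, 0],
    [0.017, 0.002, 0],
  ],
  turn=[0, 0, 0, 0, 0, 0, 0, 0],
)

```text
time_s: 7.27
tcp_pos: [0.4907, -0.0313, 0.0405]
eef_rot: [180.0, -0.0, -7.9]
contact_force: [0.2, -0.4, -1.4]
gripper_width: 0.0118
```

```bash
python3 - <<'E'
from plant import r
from h import *
rep(r.get_state())
E
```

```text
t 7.27 tray x,y mm -42.1 -17.2 z 40.5 rot [ 1.8e+02 -1.0e-02 -7.9e+00] F scanner [ 0.3 -0.4] -1.4 M [ 0.02  0.07 -0.08] w 0.011782800862157099
```

servo_tool(
  grip=[1, 1, 1, 1, 1, 1, 1],
  translation=[
    [0.002, 0, 0],
    [0.004, 0, 0],
    [0.007, 0, 0],
    [0.01, 0, 0],
    [0.012, 0, 0],
    [0.013, 0, 0],
    [0.013, 0, 0],
  ],
  turn=[0, 0, 0, 0, 0, 0, 0],
)

```text
time_s: 7.85
tcp_pos: [0.5033, -0.0331, 0.0404]
eef_rot: [180.0, -0.0, -7.9]
contact_force: [-0.6, 0.9, -1.4]
gripper_width: 0.012
```

servo_tool(
  grip=[1, 1, 1, 1, 1, 1, 1],
  translation=[
    [0.002, 0, 0],
    [0.004, 0, 0],
    [0.007, 0, 0],
    [0.01, 0, 0],
    [0.012, 0, 0],
    [0.013, 0, 0],
    [0.013, 0, 0],
  ],
  turn=[0, 0, 0, 0, 0, 0, 0],
)

```text
time_s: 8.43
tcp_pos: [0.5162, -0.0349, 0.0405]
eef_rot: [180.0, 0.0, -7.9]
contact_force: [-0.0, -0.0, -1.3]
gripper_width: 0.0115
```

```bash
python3 - <<'E'
from plant import r
from h import *
rep(r.get_state())
E
```

```text
t 8.43 tray x,y mm -16.400000000000002 -17.3 z 40.5 rot [180.    0.   -7.9] F scanner [-0. -0.] -1.3 M [ 0.02  0.12 -0.02] w 0.011455346094103423
```

servo_tool(
  grip=[1, 1, 1, 1],
  translation=[
    [0, -0.001, 0.001],
    [0, -0.002, 0.002],
    [0, -0.003, 0.002],
    [0, -0.003, 0.002],
  ],
  turn=[0, 0, 0, 0],
)

```text
time_s: 8.77
tcp_pos: [0.5162, -0.0317, 0.0384]
eef_rot: [180.0, 0.0, -7.9]
contact_force: [0.4, 1.0, -1.9]
gripper_width: 0.0118
```

servo_tool(
  grip=[1, 1, 1, 1],
  translation=[
    [0, -0.001, 0],
    [0, -0.002, 0],
    [0, -0.002, 0],
    [0, -0.002, 0],
  ],
  turn=[0, 0, 0, 0],
)

```text
time_s: 9.1
tcp_pos: [0.5167, -0.0298, 0.0386]
eef_rot: [-180.0, -0.0, -7.9]
contact_force: [-0.4, 0.5, -2.1]
gripper_width: 0.0119
```

```bash
cat > s.py <<'E'
from plant import r
from h import *
rep(r.get_state())
E
python3 s.py
```

```text
t 9.1 tray x,y mm -16.6 -12.2 z 38.6 rot [-180.     -0.     -7.89] F scanner [-0.4  0.4] -2.1 M [-0.03  0.07 -0.  ] w 0.011872157811824952
```

No contact yet (axis at −12.2). Continue left in 2 mm steps.

servo_tool(
  grip=[1, 1, 1, 1],
  translation=[
    [0, -0.001, 0],
    [0, -0.002, 0],
    [0, -0.002, 0],
    [0, -0.002, 0],
  ],
  turn=[0, 0, 0, 0],
)

```text
time_s: 9.43
tcp_pos: [0.5169, -0.0279, 0.0385]
eef_rot: [-180.0, -0.0, -7.9]
contact_force: [-0.1, -0.7, -1.3]
gripper_width: 0.0121
```

```bash
python3 s.py
```

```text
t 9.43 tray x,y mm -16.6 -10.2 z 38.5 rot [-180.     -0.     -7.89] F scanner [-0.  -0.7] -1.3 M [-0.01  0.09  0.02] w 0.012091783091040427
```

servo_tool(
  grip=[1, 1, 1, 1],
  translation=[
    [0, -0.001, 0],
    [0, -0.002, 0],
    [0, -0.002, 0],
    [0, -0.002, 0],
  ],
  turn=[0, 0, 0, 0],
)

```text
time_s: 9.77
tcp_pos: [0.5172, -0.0259, 0.0385]
eef_rot: [180.0, 0.0, -7.9]
contact_force: [0.0, 0.4, -2.0]
gripper_width: 0.0117
```

```bash
python3 s.py
```

```text
t 9.77 tray x,y mm -16.6 -8.2 z 38.5 rot [180.     0.    -7.89] F scanner [-0.   0.4] -2.0 M [-0.01  0.16  0.04] w 0.011669492599117906
```

servo_tool(
  grip=[1, 1, 1, 1],
  translation=[
    [0, -0.001, 0],
    [0, -0.002, 0],
    [0, -0.002, 0],
    [0, -0.002, 0],
  ],
  turn=[0, 0, 0, 0],
)

```text
time_s: 10.1
tcp_pos: [0.5175, -0.0239, 0.0385]
eef_rot: [-180.0, -0.0, -7.9]
contact_force: [-0.6, 0.8, -1.4]
gripper_width: 0.0119
```

```bash
python3 s.py
```

```text
t 10.1 tray x,y mm -16.6 -6.2 z 38.5 rot [-180.     -0.     -7.89] F scanner [-0.7  0.7] -1.4 M [-0.01  0.12  0.01] w 0.01188432363461852
```

servo_tool(
  grip=[1, 1, 1, 1],
  translation=[
    [0, -0.001, 0],
    [0, -0.002, 0],
    [0, -0.002, 0],
    [0, -0.002, 0],
  ],
  turn=[0, 0, 0, 0],
)

```text
time_s: 10.43
tcp_pos: [0.5177, -0.022, 0.0385]
eef_rot: [180.0, 0.0, -7.9]
contact_force: [0.1, 0.6, -1.8]
gripper_width: 0.0118
```

```bash
python3 s.py
```

```text
t 10.43 tray x,y mm -16.6 -4.2 z 38.5 rot [180.     0.    -7.89] F scanner [-0.   0.6] -1.8 M [-0.04  0.14 -0.  ] w 0.011758706294112435
```

servo_tool(
  grip=[1, 1, 1, 1],
  translation=[
    [0, -0.001, 0],
    [0, -0.002, 0],
    [0, -0.002, 0],
    [0, -0.002, 0],
  ],
  turn=[0, 0, 0, 0],
)

```text
time_s: 10.77
tcp_pos: [0.518, -0.02, 0.0385]
eef_rot: [180.0, 0.0, -7.9]
contact_force: [0.1, 0.3, -1.7]
gripper_width: 0.0115
```

```bash
python3 s.py
```

```text
t 10.77 tray x,y mm -16.6 -2.2 z 38.5 rot [180.     0.    -7.89] F scanner [0.  0.3] -1.7 M [-0.04  0.1   0.02] w 0.011489227043393821
```

servo_tool(
  grip=[1, 1, 1, 1],
  translation=[
    [0, -0.001, 0],
    [0, -0.002, 0],
    [0, -0.002, 0],
    [0, -0.002, 0],
  ],
  turn=[0, 0, 0, 0],
)

```text
time_s: 11.1
tcp_pos: [0.5181, -0.0183, 0.0385]
eef_rot: [180.0, 0.0, -7.9]
contact_force: [-0.1, -2.5, -0.9]
gripper_width: 0.0118
```

```bash
python3 s.py
```

```text
t 11.1 tray x,y mm -16.8 -0.5 z 38.5 rot [ 1.7998e+02  2.0000e-02 -7.9100e+00] F scanner [ 0.2 -2.5] -0.9 M [-0.88  0.23 -0.2 ] w 0.01176614845092353
```

servo_tool(
  grip=[1, 1, 1, 1, 1],
  translation=[
    [0, 0.0005, 0],
    [0.001, 0.0005, 0],
    [0.002, 0.0005, 0],
    [0.003, 0.0005, 0],
    [0.003, 0.0005, 0],
  ],
  turn=[0, 0, 0, 0, 0],
)

```text
time_s: 11.52
tcp_pos: [0.5213, -0.019, 0.0384]
eef_rot: [180.0, 0.0, -7.9]
contact_force: [-0.8, -1.1, -2.8]
gripper_width: 0.0117
```

```bash
python3 s.py
```

```text
t 11.52 tray x,y mm -13.6 -0.8 z 38.4 rot [ 1.7999e+02  1.0000e-02 -7.9000e+00] F scanner [-0.6 -1.2] -2.8 M [-0.55  0.32 -0.16] w 0.01172998247810798
```

servo_tool(
  grip=[1, 1, 1, 1],
  translation=[
    [0.001, 0, 0],
    [0.002, 0, 0],
    [0.003, 0, 0],
    [0.003, 0, 0],
  ],
  turn=[0, 0, 0, 0],
)

```text
time_s: 11.85
tcp_pos: [0.5243, -0.0194, 0.0385]
eef_rot: [180.0, 0.0, -7.9]
contact_force: [-1.3, -1.1, -1.8]
gripper_width: 0.0116
```

```bash
python3 s.py
```

```text
t 11.85 tray x,y mm -10.5 -0.8 z 38.5 rot [179.99   0.    -7.9 ] F scanner [-1.2 -1.2] -1.8 M [-0.65  0.38 -0.12] w 0.011604444999036867
```

servo_tool(
  grip=[1, 1, 1, 1],
  translation=[
    [0.001, 0, 0],
    [0.002, 0, 0],
    [0.003, 0, 0],
    [0.003, 0, 0],
  ],
  turn=[0, 0, 0, 0],
)

```text
time_s: 12.18
tcp_pos: [0.5273, -0.0198, 0.0385]
eef_rot: [180.0, -0.0, -7.9]
contact_force: [-1.3, -2.1, -2.1]
gripper_width: 0.0119
```

```bash
python3 s.py
```

```text
t 12.18 tray x,y mm -7.5 -0.8 z 38.5 rot [180.    -0.    -7.89] F scanner [-1.  -2.3] -2.1 M [-0.7   0.44 -0.23] w 0.011947603691604216
```

servo_tool(
  grip=[1, 1, 1, 1],
  translation=[
    [0.001, 0, 0],
    [0.002, 0, 0],
    [0.003, 0, 0],
    [0.003, 0, 0],
  ],
  turn=[0, 0, 0, 0],
)

```text
time_s: 12.52
tcp_pos: [0.5303, -0.0202, 0.0385]
eef_rot: [180.0, 0.0, -7.9]
contact_force: [-1.5, -2.2, -2.5]
gripper_width: 0.0116
```

```bash
python3 s.py
```

```text
t 12.52 tray x,y mm -4.5 -0.8 z 38.5 rot [180.    0.   -7.9] F scanner [-1.2 -2.4] -2.5 M [-0.75  0.53 -0.16] w 0.011612412347054051
```

servo_tool(
  grip=[1, 1, 1, 1, 1, 1, 1],
  translation=[
    [0.001, 0.0003, 0],
    [0.002, 0.0004, 0],
    [0.003, 0.0004, 0],
    [0.004, 0.0004, 0],
    [0.005, 0.0004, 0],
    [0.006, 0.0004, 0],
    [0.006, 0.0004, 0],
  ],
  turn=[0, 0, 0, 0, 0, 0, 0],
)

```text
time_s: 13.1
tcp_pos: [0.5364, -0.0213, 0.0386]
eef_rot: [-180.0, -0.0, -7.9]
contact_force: [1.3, -1.9, -2.8]
gripper_width: 0.0118
```

```bash
python3 s.py
```

```text
t 13.1 tray x,y mm 1.8 -1.0 z 38.6 rot [-1.7999e+02 -3.0000e-02 -7.8900e+00] F scanner [ 1.5 -1.7] -2.8 M [-0.3   0.1  -0.09] w 0.011755160676027715
```

servo_tool(
  grip=[1, 1, 1, 1, 1, 1, 1],
  translation=[
    [0.001, 0, 0],
    [0.002, 0, 0],
    [0.003, 0, 0],
    [0.004, 0, 0],
    [0.005, 0, 0],
    [0.006, 0, 0],
    [0.006, 0, 0],
  ],
  turn=[0, 0, 0, 0, 0, 0, 0],
)

```text
time_s: 13.68
tcp_pos: [0.5423, -0.0222, 0.0385]
eef_rot: [-180.0, -0.0, -7.9]
contact_force: [0.7, -0.4, -1.2]
gripper_width: 0.0115
```

```bash
python3 s.py
```

```text
t 13.68 tray x,y mm 7.7 -1.1 z 38.5 rot [-1.7999e+02 -2.0000e-02 -7.8900e+00] F scanner [ 0.7 -0.3] -1.2 M [-0.19  0.07 -0.02] w 0.011473314475511856
```

servo_tool(
  grip=[1, 1, 1, 1, 1, 1, 1],
  translation=[
    [0.002, 0, 0],
    [0.004, 0, 0],
    [0.006, 0, 0],
    [0.008, 0, 0],
    [0.009, 0, 0],
    [0.01, 0, 0],
    [0.01, 0, 0],
  ],
  turn=[0, 0, 0, 0, 0, 0, 0],
)

```text
time_s: 14.27
tcp_pos: [0.5521, -0.0236, 0.0385]
eef_rot: [-180.0, -0.0, -7.9]
contact_force: [0.2, 0.2, -2.1]
gripper_width: 0.0118
```

```bash
python3 s.py
```

```text
t 14.27 tray x,y mm 17.6 -1.1 z 38.5 rot [-1.8e+02 -1.0e-02 -7.9e+00] F scanner [0.1 0.3] -2.1 M [-0.09  0.07 -0.08] w 0.01180444419846125
```

servo_tool(
  grip=[1, 1, 1, 1, 1, 1, 1],
  translation=[
    [0.002, 0, 0],
    [0.004, 0, 0],
    [0.006, 0, 0],
    [0.008, 0, 0],
    [0.009, 0, 0],
    [0.01, 0, 0],
    [0.01, 0, 0],
  ],
  turn=[0, 0, 0, 0, 0, 0, 0],
)

```text
time_s: 14.85
tcp_pos: [0.562, -0.025, 0.0385]
eef_rot: [180.0, -0.0, -7.9]
contact_force: [-0.2, 0.1, -1.7]
gripper_width: 0.0117
```

```bash
python3 s.py
```

```text
t 14.85 tray x,y mm 27.599999999999998 -1.2 z 38.5 rot [180.   -0.   -7.9] F scanner [-0.2  0.1] -1.7 M [-0.19  0.03 -0.03] w 0.011736801886835204
```

servo_tool(
  grip=[1, 1, 1, 1, 1, 1, 1],
  translation=[
    [0.002, 0, 0],
    [0.004, 0, 0],
    [0.006, 0, 0],
    [0.008, 0, 0],
    [0.009, 0, 0],
    [0.01, 0, 0],
    [0.01, 0, 0],
  ],
  turn=[0, 0, 0, 0, 0, 0, 0],
)

```text
time_s: 15.43
tcp_pos: [0.5719, -0.0264, 0.0385]
eef_rot: [-180.0, -0.0, -7.9]
contact_force: [0.1, -1.4, -1.6]
gripper_width: 0.0115
```

```bash
python3 s.py
```

```text
t 15.43 tray x,y mm 37.6 -1.2 z 38.5 rot [-180.    -0.    -7.9] F scanner [ 0.3 -1.4] -1.6 M [-0.23  0.01 -0.02] w 0.011511868062549224
```

servo_tool(
  grip=[1, 1, 1, 1, 1, 1],
  translation=[
    [0.001, 0, 0],
    [0.002, 0, 0],
    [0.003, 0, 0],
    [0.004, 0, 0],
    [0.004, 0, 0],
    [0.004, 0, 0],
  ],
  turn=[0, 0, 0, 0, 0, 0],
)

```text
time_s: 15.93
tcp_pos: [0.5758, -0.0269, 0.0385]
eef_rot: [-180.0, -0.0, -7.9]
contact_force: [-0.3, -1.1, -2.4]
gripper_width: 0.0114
```

```bash
python3 s.py
```

```text
t 15.93 tray x,y mm 41.5 -1.2 z 38.5 rot [-1.8e+02 -1.0e-02 -7.9e+00] F scanner [-0.1 -1.2] -2.4 M [-0.42  0.08 -0.04] w 0.011383564664431097
```

Nearly home. Now 1 mm calls until the stop is felt.

servo_tool(
  grip=[1, 1, 1, 1],
  translation=[
    [0.0007, 0, 0],
    [0.0015, 0, 0],
    [0.0015, 0, 0],
    [0.0015, 0, 0],
  ],
  turn=[0, 0, 0, 0],
)

```text
time_s: 16.27
tcp_pos: [0.5771, -0.0271, 0.0385]
eef_rot: [180.0, 0.0, -7.9]
contact_force: [-0.7, -0.9, -1.8]
gripper_width: 0.0118
```

```bash
python3 s.py
```

```text
t 16.27 tray x,y mm 42.9 -1.2 z 38.5 rot [180.     0.    -7.89] F scanner [-0.6 -1. ] -1.8 M [-0.44  0.22 -0.05] w 0.011807036758690503
```

servo_tool(
  grip=[1, 1, 1, 1],
  translation=[
    [0.0005, 0, 0],
    [0.001, 0, 0],
    [0.001, 0, 0],
    [0.001, 0, 0],
  ],
  turn=[0, 0, 0, 0],
)

```text
time_s: 16.6
tcp_pos: [0.5781, -0.0272, 0.0385]
eef_rot: [180.0, 0.0, -7.9]
contact_force: [-1.2, -1.4, -2.3]
gripper_width: 0.0117
```

```bash
python3 s.py
```

```text
t 16.6 tray x,y mm 43.9 -1.2 z 38.5 rot [180.    0.   -7.9] F scanner [-1.  -1.5] -2.3 M [-0.42  0.34  0.01] w 0.011722362040146938
```

servo_tool(
  grip=[1, 1, 1, 1],
  translation=[
    [0.0005, 0, 0],
    [0.001, 0, 0],
    [0.001, 0, 0],
    [0.001, 0, 0],
  ],
  turn=[0, 0, 0, 0],
)

```text
time_s: 16.93
tcp_pos: [0.5791, -0.0274, 0.0385]
eef_rot: [180.0, -0.0, -7.9]
contact_force: [-0.3, -0.4, -2.1]
gripper_width: 0.0121
```

```bash
python3 s.py
```

```text
t 16.93 tray x,y mm 44.900000000000006 -1.2 z 38.5 rot [180.    -0.    -7.89] F scanner [-0.2 -0.5] -2.1 M [-0.44  0.36 -0.06] w 0.012079581505024316
```

servo_tool(
  grip=[1, 1, 1, 1],
  translation=[
    [0.0005, 0, 0],
    [0.001, 0, 0],
    [0.001, 0, 0],
    [0.001, 0, 0],
  ],
  turn=[0, 0, 0, 0],
)

```text
time_s: 17.27
tcp_pos: [0.5801, -0.0275, 0.0385]
eef_rot: [180.0, -0.0, -7.9]
contact_force: [-0.5, -1.9, -1.7]
gripper_width: 0.0115
```

```bash
python3 s.py
```

```text
t 17.27 tray x,y mm 45.900000000000006 -1.2 z 38.5 rot [180.   -0.   -7.9] F scanner [-0.2 -1.9] -1.7 M [-0.59  0.38 -0.02] w 0.011547383172330035
```

servo_tool(
  grip=[1, 1, 1, 1],
  translation=[
    [0.0005, 0, 0],
    [0.001, 0, 0],
    [0.001, 0, 0],
    [0.001, 0, 0],
  ],
  turn=[0, 0, 0, 0],
)

```text
time_s: 17.6
tcp_pos: [0.5811, -0.0277, 0.0385]
eef_rot: [180.0, -0.0, -7.9]
contact_force: [-1.9, -1.8, -2.4]
gripper_width: 0.0117
```

```bash
python3 s.py
```

```text
t 17.6 tray x,y mm 46.9 -1.2 z 38.5 rot [180.   -0.   -7.9] F scanner [-1.6 -2.1] -2.4 M [-0.61  0.39 -0.07] w 0.011675375185965403
```

servo_tool(
  grip=[1, 1, 1, 1],
  translation=[
    [0.0005, 0.0003, 0],
    [0.001, 0.0003, 0],
    [0.001, 0.0003, 0],
    [0.001, 0.0003, 0],
  ],
  turn=[0, 0, 0, 0],
)

```text
time_s: 17.93
tcp_pos: [0.5814, -0.0279, 0.0384]
eef_rot: [180.0, 0.1, -7.9]
contact_force: [-4.7, 1.5, 1.3]
gripper_width: 0.0119
```

```bash
python3 s.py
```

```text
t 17.93 tray x,y mm 47.199999999999996 -1.4 z 38.4 rot [ 1.8e+02  6.0e-02 -7.9e+00] F scanner [-4.9  0.8] 1.3 M [0.55 1.8  0.05] w 0.011868320258726101
```

servo_tool(
  grip=[1, 1, 1, 1],
  translation=[
    [0.0005, 0, 0],
    [0.001, 0, 0],
    [0.001, 0, 0],
    [0.001, 0, 0],
  ],
  turn=[0, 0, 0, 0],
)

```text
time_s: 18.27
tcp_pos: [0.5814, -0.0281, 0.0381]
eef_rot: [180.0, 0.2, -7.9]
contact_force: [-8.3, 2.3, 1.2]
gripper_width: 0.0117
```

```bash
python3 s.py
```

```text
t 18.27 tray x,y mm 47.199999999999996 -1.6 z 38.1 rot [ 1.7998e+02  1.5000e-01 -7.9100e+00] F scanner [-8.5  1.2] 1.2 M [0.9  2.66 0.08] w 0.011716704008493605
```

servo_tool(
  grip=[1, 1, 1, 1],
  translation=[
    [-0.0006, 0, 0],
    [-0.0011, 0, 0],
    [-0.0011, 0, 0.0005],
    [-0.0011, 0, 0.001],
  ],
  turn=[0, 0, 0, 0],
)

```text
time_s: 18.6
tcp_pos: [0.5814, -0.0281, 0.0374]
eef_rot: [180.0, 0.1, -7.9]
contact_force: [-5.7, 1.1, 0.5]
gripper_width: 0.0121
```

```bash
python3 s.py
```

```text
t 18.6 tray x,y mm 47.199999999999996 -1.6 z 37.4 rot [ 1.7999e+02  5.0000e-02 -7.9000e+00] F scanner [-5.8  0.3] 0.5 M [0.49 2.22 0.01] w 0.012117758393918229
```

servo_tool(
  grip=[1, 1, 1, 1],
  translation=[
    [-0.0005, 0, 0.0003],
    [-0.001, 0, 0.0006],
    [-0.001, 0, 0.0006],
    [-0.001, 0, 0.0006],
  ],
  turn=[0, 0, 0, 0],
)

```text
time_s: 18.93
tcp_pos: [0.5814, -0.0279, 0.037]
eef_rot: [-180.0, -0.0, -7.9]
contact_force: [-1.2, -0.3, -2.6]
gripper_width: 0.0115
```

```bash
python3 s.py
```

```text
t 18.93 tray x,y mm 47.199999999999996 -1.4 z 37.0 rot [-1.7999e+02 -4.0000e-02 -7.8900e+00] F scanner [-1.2 -0.5] -2.6 M [-0.19  0.76 -0.09] w 0.011505894884856937
```

servo_tool(
  grip=[0.5, 0.3, 0.2, 0.2, 0.2, 0.2, 0.2, 0.2],
  translation=[
    [0, 0, 0],
    [0, 0, 0],
    [0, 0, 0],
    [0, 0, 0],
    [0, 0, 0],
    [0, 0, 0],
    [0, 0, 0],
    [0, 0, 0],
  ],
  turn=[0, 0, 0, 0, 0, 0, 0, 0],
)

```text
time_s: 19.6
tcp_pos: [0.581, -0.0279, 0.0369]
eef_rot: [-180.0, -0.0, -7.9]
contact_force: [-0.1, 0.2, 0.3]
gripper_width: 0.0351
```

```bash
python3 - <<'E'
from plant import r,capture,calibration
from h import *
rep(r.get_state())
c=calibration("wrist");V=c['view'];np.save("pics/w3v.npy",V)
im,d=capture("wrist"); cv2.imwrite("pics/w3.png",im);np.save("pics/w3d.npy",d)
E
```

```text
t 19.6 tray x,y mm 46.800000000000004 -1.4 z 36.9 rot [-1.80e+02 -1.00e-02 -7.89e+00] F scanner [-0.1  0.1] 0.3 M [-0.01 -0.02  0.03] w 0.03514215961381674
```

View pics/w3.png

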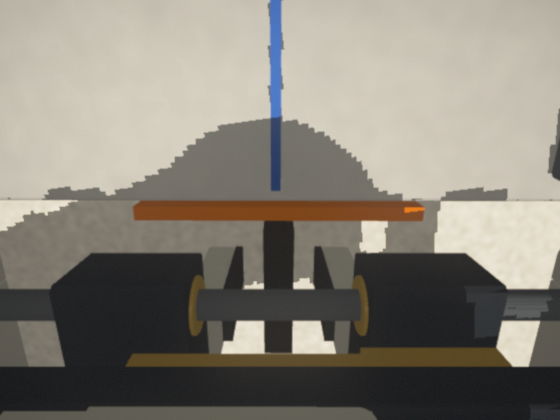

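servo_tool(
  grip=[0.1, 0, 0, 0, 0, 0, 0, 0, 0, 0],
  translation=[
    [0, 0, -0.002],
    [0, 0, -0.008],
    [0, 0, -0.018],
    [0, 0, -0.035],
    [0, 0, -0.055],
    [0, 0, -0.08],
    [0, 0, -0.11],
    [0, 0, -0.135],
    [0, 0, -0.155],
    [0, 0, -0.163],
  ],
  turn=[0, 0, 0, 0, 0, 0, 0, 0, 0, 0],
)

```text
time_s: 20.48
tcp_pos: [0.5824, -0.0279, 0.2047]
eef_rot: [-179.9, -0.3, -7.9]
contact_force: [0.4, -0.3, 1.1]
gripper_width: 0.044
```

```bash
python3 - <<'E'
from plant import r,capture,calibration
from h import *
s=r.get_state();rep(s)
togo(s,[*s2w(-.040,-.135),.2],YAW)
c=calibration("wrist");V=c['view'];np.save("pics/w4v.npy",V)
im,d=capture("wrist"); cv2.imwrite("pics/w4.png",im);np.save("pics/w4d.npy",d)
E
```

```text
t 20.48 tray x,y mm 48.300000000000004 -1.2 z 204.7 rot [-179.91   -0.34   -7.87] F scanner [ 0.4 -0.3] 1.1 M [ 0.   -0.1  -0.03] w 0.044010159542236846
shift [-0.0044  0.1338  0.0045] turn 0.0006
```

View pics/w4.png

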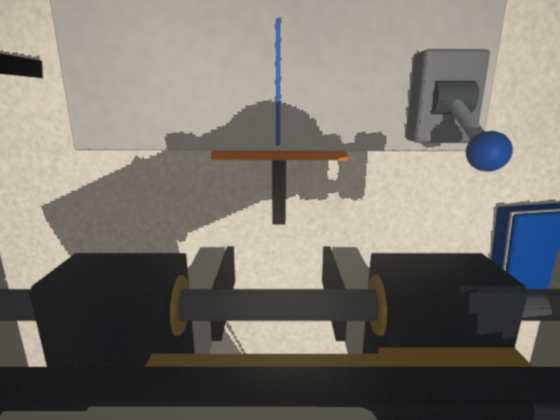

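```bash
python3 - <<'E'
from plant import calibration
from h import *
c=calibration("wrist");V=np.load("pics/w4v.npy")
print("ball",w2s(onz(c,V,[[489,151]],.14)[0])*1000)
p=onz(c,V,[[211,157],[347,156]],.059)
print("plate ends",[w2s(q)*1000 for q in p])
p=onz(c,V,[[77,150],[100,150],[460,149]],.057)
print("deck edge",[w2s(q)*1000 for q in p])
E
```

```text
ball [  11.08330303 -136.64021286]
plate ends [array([-5.26614826, 58.15691842]), array([ -4.27815689, -61.57099443])]
deck edge [array([  0.51415013, 176.52467292]), array([  0.53135818, 156.2030462 ]), array([   1.67630082, -160.9768289 ])]
```

servo_tool(
  grip=[0.3, 0.6, 1, 1, 1, 1, 1, 1, 1, 1],
  translation=[
    [0, 0.008, 0],
    [0, 0.025, 0],
    [-0.002, 0.05, 0],
    [-0.004, 0.08, 0],
    [-0.004, 0.105, 0],
    [-0.004, 0.125, 0],
    [-0.004, 0.134, 0],
    [-0.004, 0.134, 0.005],
    [-0.004, 0.134, 0.02],
    [-0.004, 0.134, 0.035],
  ],
  turn=[0, 0, 0, 0, 0, 0, 0, 0, 0, 0],
)

```text
time_s: 21.37
tcp_pos: [0.5583, -0.16, 0.1637]
eef_rot: [-180.0, 0.0, -7.9]
contact_force: [-1.1, 0.6, -0.6]
gripper_width: 0.0006
```

```bash
python3 - <<'E'
from plant import r
from h import *
s=r.get_state();rep(s)
togo(s,[*s2w(-.038,-.135),.126],YAW)
E
```

```text
t 21.37 tray x,y mm 42.5 -135.4 z 163.7 rot [-1.7998e+02  1.0000e-02 -7.9300e+00] F scanner [-1.2  0.5] -0.6 M [ 0.    0.03 -0.04] w 0.000557414672247137
shift [ 0.0035 -0.0004  0.0377] turn -0.0005
```

servo_tool(
  grip=[1, 1, 1, 1, 1],
  translation=[
    [0.002, 0, 0.01],
    [0.003, -0.0, 0.025],
    [0.003, 0, 0.035],
    [0.003, 0, 0.038],
    [0.003, 0, 0.038],
  ],
  turn=[0, 0, 0, 0, 0],
)

```text
time_s: 21.78
tcp_pos: [0.5609, -0.1602, 0.1256]
eef_rot: [180.0, 0.1, -7.9]
contact_force: [0.3, -0.2, 0.9]
gripper_width: 0.0001
```

servo_tool(
  grip=[1, 1, 1, 1, 1, 1, 1, 1, 1, 1],
  translation=[
    [0.006, 0, 0],
    [0.014, 0, 0],
    [0.02, 0, 0],
    [0.025, 0, 0],
    [0.03, 0, 0],
    [0.036, 0, 0],
    [0.042, 0, 0],
    [0.048, 0, 0],
    [0.054, 0, 0],
    [0.06, 0, 0],
  ],
  turn=[0, 0, 0, 0, 0, 0, 0, 0, 0, 0],
)

```text
time_s: 22.62
tcp_pos: [0.6216, -0.1689, 0.1269]
eef_rot: [180.0, -0.0, -7.9]
contact_force: [-0.5, -0.1, 0.8]
gripper_width: 0.0001
```

```bash
python3 - <<'E'
from plant import r,capture,calibration
from h import *
s=r.get_state();rep(s)
im,d=capture("wrist"); cv2.imwrite("pics/w5.png",im)
E
```

```text
t 22.62 tray x,y mm 106.5 -135.5 z 126.9 rot [ 1.80e+02 -1.00e-02 -7.89e+00] F scanner [-0.5 -0.1] 0.8 M [ 0.1   0.45 -0.  ] w 0.000124778480377138
```

View pics/w5.png

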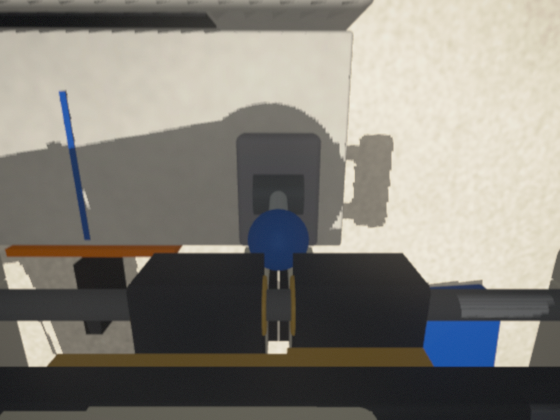

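servo_tool(
  grip=[1, 1, 1, 1, 1, 1, 1, 1],
  translation=[
    [0.005, 0, 0],
    [0.01, 0, 0],
    [0.015, 0, 0],
    [0.02, 0, 0],
    [0.025, 0, 0],
    [0.028, 0, 0],
    [0.03, 0, 0],
    [0.03, 0, 0],
  ],
  turn=[0, 0, 0, 0, 0, 0, 0, 0],
)

```text
time_s: 23.33
tcp_pos: [0.651, -0.1729, 0.1267]
eef_rot: [180.0, 0.0, -7.9]
contact_force: [-0.5, 0.2, -0.3]
gripper_width: 0.0003
```

```bash
python3 - <<'E'
from plant import r,capture,calibration
from h import *
s=r.get_state();rep(s)
c=calibration("wrist");V=c['view']
im,d=capture("wrist"); cv2.imwrite("pics/w6.png",im)
hsv=cv2.cvtColor(im,cv2.COLOR_BGR2HSV);m=cv2.inRange(hsv,(100,110,30),(130,255,255))
k,l,st,ce=cv2.connectedComponentsWithStats(m)
for i in range(1,k):
    if st[i,4]>300: print(st[i],ce[i],w2s(onz(c,V,[ce[i]],.142)[0])*1000)
E
```

```text
t 23.33 tray x,y mm 136.1 -135.5 z 126.7 rot [180.     0.    -7.89] F scanner [-0.5  0.2] -0.3 M [-0.03 -0.02 -0.04] w 0.0003242476812349186
[ 68 141  28 137 716] [ 81.37150838 206.47486034] [ 85.83027884 -50.52415439]
[ 249  203   59   59 2641] [278.02082544 231.77887164] [  74.14774026 -135.54842141]
[425 321  62   9 435] [452.95862069 324.34482759] [  26.44397272 -219.84436144]
[ 422  332   73   36 2308] [460.08665511 349.49090121] [  11.95260748 -225.48708204]
```

View pics/w6.png

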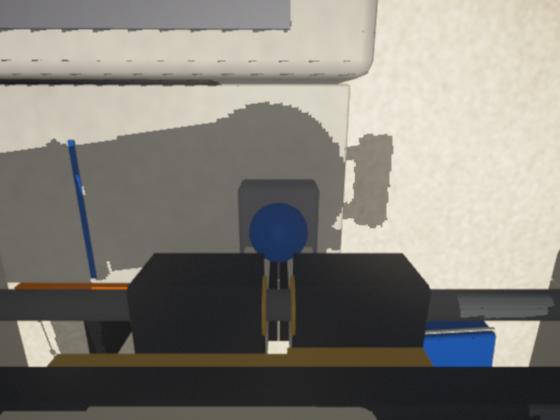

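servo_tool(
  grip=[1, 1, 1, 1],
  translation=[
    [0.001, 0, 0],
    [0.002, 0, 0],
    [0.003, 0, 0],
    [0.003, 0, 0],
  ],
  turn=[0, 0, 0, 0],
)

```text
time_s: 23.72
tcp_pos: [0.6536, -0.1733, 0.1269]
eef_rot: [-180.0, 0.0, -7.9]
contact_force: [-0.7, 0.3, -0.6]
gripper_width: 0.0003
```

servo_tool(
  grip=[1, 1, 1, 1, 1, 1, 1, 1, 1, 1],
  translation=[
    [-0.005, 0, 0],
    [-0.015, 0, 0],
    [-0.03, 0, 0],
    [-0.05, 0, 0],
    [-0.07, 0, -0.02],
    [-0.08, 0, -0.05],
    [-0.09, 0, -0.08],
    [-0.1, 0, -0.11],
    [-0.1, 0, -0.13],
    [-0.1, 0, -0.14],
  ],
  turn=[0, 0, 0, 0, 0, 0, 0, 0, 0, 0],
)

```text
time_s: 24.55
tcp_pos: [0.5547, -0.1597, 0.2711]
eef_rot: [-180.0, -0.4, -7.9]
contact_force: [-0.0, -0.1, -0.4]
gripper_width: 0.0005
```

servo_tool(
  grip=[1, 1, 1, 1, 1, 1, 1, 1],
  translation=[
    [-0.01, -0.005, 0],
    [-0.03, -0.02, 0],
    [-0.05, -0.04, 0],
    [-0.07, -0.06, 0],
    [-0.08, -0.07, 0],
    [-0.085, -0.08, 0],
    [-0.085, -0.08, 0],
    [-0.085, -0.08, 0],
  ],
  turn=[0, 0, 0, 0, 0, 0, 0, 0],
)

```text
time_s: 25.22
tcp_pos: [0.4811, -0.0682, 0.2664]
eef_rot: [180.0, 0.0, -7.8]
contact_force: [0.5, 0.5, 0.7]
gripper_width: 0.0007
```

```bash
python3 - <<'E'
from plant import r,capture,calibration
from h import *
s=r.get_state();rep(s)
for n in("wrist","top","scene"):
    c=calibration(n);np.save(f"pics/{n}7v.npy",c['view'])
    im,d=capture(n); cv2.imwrite(f"pics/{n}7.png",im)
E
```

```text
t 25.22 tray x,y mm -46.5 -55.1 z 266.4 rot [ 1.7999e+02  3.0000e-02 -7.8200e+00] F scanner [0.4 0.6] 0.7 M [-0.07 -0.03 -0.04] w 0.0007234364733256608
```

View pics/wrist7.png

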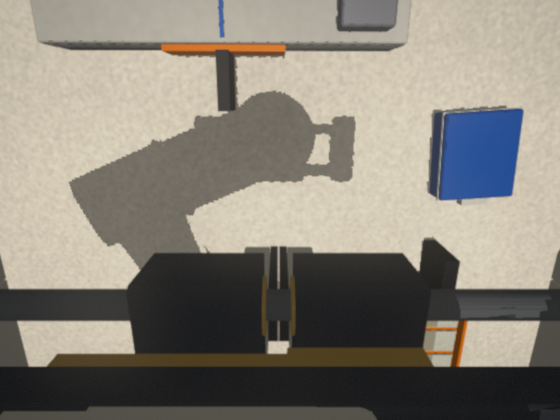

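View pics/top7.png

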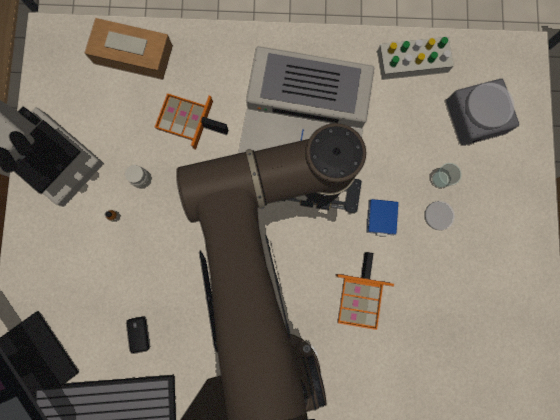

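View pics/scene7.png

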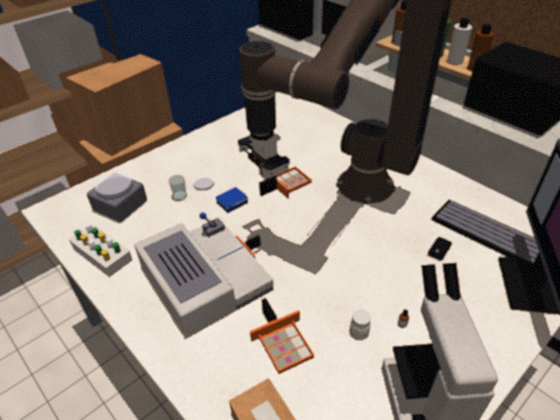

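```bash
python3 - <<'E'
from plant import calibration
from h import *
im=cv2.imread("pics/scene7.png");c=calibration("scene");V=c['view']
hsv=cv2.cvtColor(im,cv2.COLOR_BGR2HSV);m=cv2.inRange(hsv,(100,110,30),(130,255,255))
k,l,st,ce=cv2.connectedComponentsWithStats(m)
for i in range(1,k):
    x,y=ce[i]
    if st[i,4]>15 and 190<x<225 and 200<y<230: print(st[i],ce[i],w2s(onz(c,V,[ce[i]],.141)[0])*1000)
c=calibration("wrist");V=np.load("pics/wrist7v.npy")
print([ (w2s(q)*1000).round(1) for q in onz(c,V,[[162,45],[285,45],[162,51],[285,51]],.059)])
print([ (w2s(q)*1000).round(1) for q in onz(c,V,[[60,43],[400,42]],.057)])
im=cv2.imread("pics/wrist7.png");cv2.imwrite("pics/w7c.png",cv2.resize(im[0:120,130:320],None,fx=4,fy=4,interpolation=cv2.INTER_CUBIC))
E
```

```text
[200 213   5   5  19] [202.36842105 215.21052632] [  76.5508659  -135.33762794]
[array([-2.1, 57.4]), array([ -2. , -61.6]), array([-7.5, 57.9]), array([ -7.3, -61.6])]
[array([ -0.2, 157. ]), array([   1.1, -173.2])]
```

View pics/w7c.png

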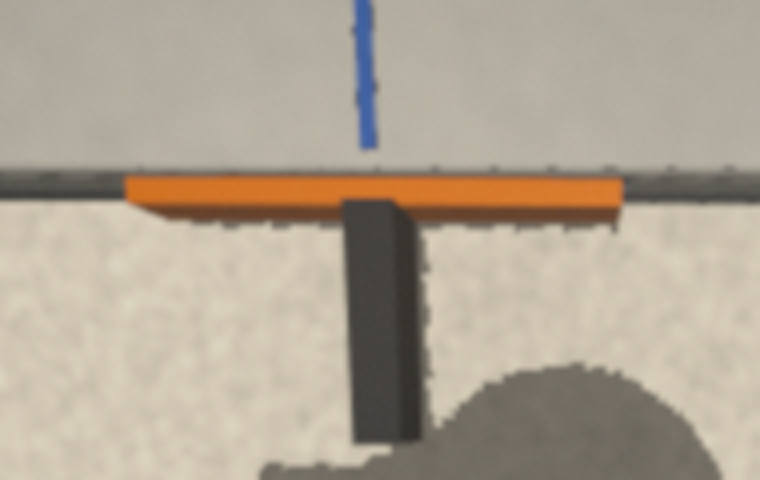

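```bash
python3 -c "
from plant import order
print(order.close_job())"
```

```text
the job is handed in; nothing more can be done
None
```

The tray is home in the bay, the lever is locked, and the job was handed in at about 25 s of the 69 s allowed. No verdict was reported.

- **Choice of tray:** Three things looked like the tray. I took the smallest, at top-view pixel (193, 220), whose plate measured 120 mm.
- **Insertion:** I gripped the handle, lifted the tray and entered with its axis about 17 mm right of centre. The left wall touched with the axis at about -0.5 mm, so the bay middle is near y = -1.5 mm. I slid along the wall at 2–3 N or less until the stop was felt. The highest wrist-force reading was about 8.5 N; forces are only read at the end of each move. Then I eased off, set the tray down and let go.
- **Lever:** I pushed the lever over with closed fingers, then drew the arm back clear.

**Last checks:**
- **Plate:** It lies parallel to the scanner's face, about 2 mm in front of it; home should be 1.5 mm.
- **Lever:** The tip is at scanner x of about 76.5 mm, which is about 0.97 rad.
- **Bystanders:** They look unmoved in the overhead picture. I did not measure them.
- **Robot:** The wrist force is near zero.

**Small disagreement:** My pose estimate put the stop contact at 47.2 mm where 46.5 mm was expected. That is within camera calibration error. No check failed.

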